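# Shut two drawers of the potter's chest, leave the one in use

### The arm

A 6-joint arm with a two-finger parallel gripper is mounted at the origin on the work surface. World frame = base frame: x ahead of the robot, y to its left, z up, the work surface at z = 0. Lengths are in m, angles in rad, forces in N, time in s.
With the tool pointing down it reaches from about 0.35 to 0.975 m from the base axis. Payload 7.1 kg.
Tool frame: the origin (TCP) lies midway between the tips of the shut fingers; the grasp point (between the pads) lies 19 mm behind it (arm.hold_point_z is the distance from the TCP to the grasp point, in m); z points along the fingers, y is the direction in which the jaws open and shut (so a half turn about z gives the same grasp; the last joint's range is limited). The gripper opens to 88 mm and grips with 3 to 60 N. Pads are 20 mm wide; open, the fingers measure 115 mm over their backs; the gripper's body (75 mm by 178 mm) begins 61 mm behind the grasp point.
Start: joints at [1.089, 0.423, 1.63, -0, 1.089, -0.019], TCP at [0.279, 0.559, 0.223] pointing down, gripper open.
Joint ranges: [-3, 3], [-0.9, 2.11], [0.09, 2.58], [-1.31, 4.45], [0.11, 2.69], [-2.54, 2.54]. Speed limits (rad/s): [2.39, 2.39, 3.01, 3.14, 3.14, 3.14].

### API

Orientations are given as a 3x3 rotation matrix whose columns are the frame's x, y, z axes.
In Python, from workcell import arm, viewer, nets gives the robot as it stands. The module is installed in compiled form; this text tells all that it offers.
- The arm moves only by the shell command python3 -m crank 'ROWS'. ROWS is JSON, a list of rows, each a list of 7 numbers: the shift along the tool's x, y, z in m, then the turn, a rotation vector about the tool's x, y, z in degrees, then the gripper's target within -1 to 1 (shut at 1, half-way at 0, fully open at -1). In form: [[tx, ty, tz, ax, ay, az, hand], ...]. A call has 1 to 5 rows; each row is the pose to reach, as a shift and turn from the pose commanded when the call began, along the tool's axes at that moment; what a row does not reach only later rows make up. A row lasts 1/10 s, in which the tool goes at most 50 mm and 8.59 degrees, less where a joint would pass 70% of its speed; a pose out of reach is approached as far as the arm can. A call with a gripper value outside its range is refused whole. The fingers move at their own pace and stop on an object; the grip force is fixed at half the most. Time passes only in rows, so rows that repeat a pose let the fingers close. It gives the time, the measured TCP pose, the force and the opening at its end, in the units of the state.
- arm.read_state(): the state, without advancing time (a new reading comes with each control period).
- viewer.snapshot(name): name is "scene" or "top"; returns a dict with "img" (480x640x3 uint8, red, green, blue), "camera_matrix" (3x3 intrinsics, pixels), "R" (3x3) and "t" (3): a world point X has camera coordinates R X + t. Camera axes: x right, y down, z forward; pixel columns grow to the right and rows downward; lengths in m; the calibration is good to about 2 mm. A picture is of the moment at which its call begins. There is no depth.
- arm.finish_job(): hands the job in, once; it reports no verdict.
Trained networks look in a picture, given as the dict that the camera call returned (one of the last four; its "shot" number tells which), for a name from the list of things; names that differ only in an ending like _2 or _b are one class to them, and where a whole thing is asked for, a point or a joint stands for the part that bears it (a point fixed in the world has none). Each returns a list of dicts, best first, with "conf" (0 to 1); they miss things now and then, are a little off and sometimes report something else, mostly with a low value. They report only what shows in the picture. A call takes as long as a camera call. They do not tell look-alikes from the thing itself.
- nets.outline_of(picture, thing): "mask" (480x640 bool, what is visible of it) and "location" ([column, row] in pixels, amid what is visible of it).
The state is a dict: "time": time; "joint_positions": joint angles; "joint_velocities": joint speeds; "tau": joint torques, N m; "position": TCP position; "orientation": TCP orientation; "wrist_force": force on the tool from outside, world axes, zero at the start; "ft_torque": the same for the moment, N m; "finger_gap": opening from 0.0 (shut) to 1.0 (fully open).
Only numpy, scipy, OpenCV 4.12 (cv2) and the standard library are available. Lean on these libraries where they do the work, as an engineer would, in place of code of your own. Each camera call takes 0.05 s, during which the arm holds its last target.

### The job

Put the potter's chest in order: with the fingertips, gently push the two drawers that do not hold the steel ring cutter fully shut, without slamming them, and leave the drawer with the ring cutter open just as it is. Do not touch or lift anything that lies in the drawers, and leave everything else on the chest and the bench where it is.

Things in the scene. Friction and masses are not known exactly. Their poses are not given: they have to be found in the camera images.
- chest: low bench-top chest of pale wood, fixed to the bench; carcass 220 deep x 430 wide x 100 mm high with three equal drawers side by side. Origin under the centre of the carcass, z up; its front looks along its own -x, y to the left as the robot sees it. Carcass front face at x = -110 mm. Jars up to 62 mm high stand on its top, at least 75 mm behind the carcass front.
- drawer_left (a joint): how far the left drawer (as the robot sees it; chest y = 140 mm) is open, in m: 0 = fully shut (end stop), 0.14 = fully open, sliding out along the chest's -x. Slides stiffly (about 3 N), stays where it is left, no spring.
- front_left (a point): middle of the left drawer front on its outer face at the level of its top edge, 96 mm above the bench; axes as the chest's. The front is a flat plate 134 wide x 76 high x 14 mm thick, without a handle, with a notch 36 wide x 12 mm deep in the middle of its top edge. Drawer fronts are 6 mm apart; shut, the outer face stands 14 mm before the carcass. The open-topped drawer behind it is 190 mm long, its floor 40 mm and its side walls 74 mm above the bench.
- drawer_middle (a joint): how far the middle drawer (as the robot sees it; chest y = 0 mm) is open, in m: 0 = fully shut (end stop), 0.14 = fully open, sliding out along the chest's -x. Slides stiffly (about 3 N), stays where it is left, no spring.
- front_middle (a point): middle of the middle drawer front on its outer face at the level of its top edge, 96 mm above the bench; axes as the chest's. The front is a flat plate 134 wide x 76 high x 14 mm thick, without a handle, with a notch 36 wide x 12 mm deep in the middle of its top edge. Drawer fronts are 6 mm apart; shut, the outer face stands 14 mm before the carcass. The open-topped drawer behind it is 190 mm long, its floor 40 mm and its side walls 74 mm above the bench.
- drawer_right (a joint): how far the right drawer (as the robot sees it; chest y = -140 mm) is open, in m: 0 = fully shut (end stop), 0.14 = fully open, sliding out along the chest's -x. Slides stiffly (about 3 N), stays where it is left, no spring.
- front_right (a point): middle of the right drawer front on its outer face at the level of its top edge, 96 mm above the bench; axes as the chest's. The front is a flat plate 134 wide x 76 high x 14 mm thick, without a handle, with a notch 36 wide x 12 mm deep in the middle of its top edge. Drawer fronts are 6 mm apart; shut, the outer face stands 14 mm before the carcass. The open-topped drawer behind it is 190 mm long, its floor 40 mm and its side walls 74 mm above the bench.
- ring_cutter: plain steel ring cutter, a bare ring 52 mm across, 28 mm high, lying in the open part of one of the drawers; origin at the centre of its underside
- stamp: wooden stamp, a 38 x 38 x 10 mm plate with an upright 18 mm round grip, 29 mm high in all, lying in the open part of another drawer; origin at the centre of its underside
- dish: small white ceramic dish, 54 mm across the rim, 22 mm high, in the open part of the remaining drawer; origin at the centre of its underside
- jar_a: amber glass jar, 56 mm across, 62 mm high, on the chest; a bystander; origin under its centre
- jar_b: glass jar, 48 mm across, 50 mm high, on the chest; a bystander; origin under its centre
- mug: blue mug, 76 mm across, 85 mm high, on the bench left of the chest; a bystander; origin under its centre
- brush: brush, 170 mm long, lying on the bench on the robot's side of the chest; a bystander; origin under its middle
- rib: flat wooden rib, 50 x 100 x 8 mm, lying on the bench on the robot's side of the chest; a bystander; origin under its centre
- tub: white tub with a lid, 100 mm across, 85 mm high, right of the chest; a bystander; origin under its centre
- test_bowl: terracotta bowl, 110 mm across, 50 mm high, right of the chest; a bystander; origin under its centre
Mind the look-alikes: they are no part of the job. Leave any green look-alike of the ring_cutter alone. There is more than one size of the stamp; the job needs the smaller.

How it is judged:
At the end, for the whole second after the job is handed in: Both drawers without the ring cutter are shut to within 4 mm of their end stops; the front of the drawer that holds the ring cutter is within 15 mm of where it was at the start; the things in the drawers are at rest (((y of ring_cutter in the frame of front_left between -0.065 and 0.065 m and distance of front_left from where it was at the start of the episode below 0.015 m and value of joint each of drawer_middle, drawer_right below 0.004 m) or (y of ring_cutter in the frame of front_middle between -0.065 and 0.065 m and distance of front_middle from where it was at the start of the episode below 0.015 m and value of joint each of drawer_left, drawer_right below 0.004 m) or (y of ring_cutter in the frame of front_right between -0.065 and 0.065 m and distance of front_right from where it was at the start of the episode below 0.015 m and value of joint each of drawer_left, drawer_middle below 0.004 m)) and linear speed of each of ring_cutter, stamp, dish below 0.02 m/s); the robot touches nothing.
It fails at once if the fingers touch a thing that lies in a drawer (contact force between the fingers and ring_cutter above 0.5 N or contact force between the fingers and stamp above 0.5 N or contact force between the fingers and dish above 0.5 N).
It fails at once if a thing is lifted out of its drawer (height (world z) of any of ring_cutter, stamp, dish above 0.065 m).
It fails at once if a drawer is slammed (closing faster than 0.45 m/s) (velocity of joint any of drawer_left, drawer_middle, drawer_right below -0.45 m/s).
It fails at once if a jar, mug, brush, rib, tub or bowl on the chest or bench is moved more than 30 mm (distance of any of jar_a, jar_b, mug, brush, rib, tub, test_bowl from where it was at the start of the episode above 0.03 m).
It also fails if it takes over 48 s, if anything falls off the work surface, if the arm or the gripper's body presses on something with over 40 N, if the wrist force passes 120 N, or if a joint passes its speed limit or range.

## Working session

There is one attempt and no reset: what is moved stays moved. The work goes in short steps, Python scripts to look and compute and a shell command to move; the robot and the scene stay as the last step left them, time stands still between calls to the robot, and variables do not carry over. Pictures are saved under pics/ and viewed, and the job is handed in when it is done.

```bash
mkdir -p pics; python3 - <<'E'
from workcell import arm, viewer, nets
import cv2,pickle
s=arm.read_state();print(s['time'],s['position'],s['orientation'],s['finger_gap'])
for n in("scene","top"):
    p=viewer.snapshot(n);cv2.imwrite(f"pics/{n}0.png",p['img'][:,:,::-1]);pickle.dump(p,open(n+'.pkl','wb'))
    print(n,p['camera_matrix'].tolist(),p['R'].tolist(),p['t'].tolist())
    for t in("ring_cutter","stamp","dish","drawer_left","drawer_middle","drawer_right","chest"):
        print(t,[(round(d['conf'],2),[round(float(v)) for v in d['location']]) for d in nets.outline_of(p,t)])
E
```

```text
0.0 [0.27875373 0.55879142 0.22191597] [[-8.94798598e-01  4.46469494e-01 -6.77406508e-04]
 [ 4.46470008e-01  8.94797602e-01 -1.33519300e-03]
 [ 1.00187766e-05 -1.49717051e-03 -9.99998879e-01]] 1.0015148601417627
scene [[530.3381491691384, 0.0, 326.1769514960376], [0.0, 530.3381491691384, 229.44187690386153], [0.0, 0.0, 1.0]] [[-0.8054953739753671, 0.5924923793261823, -0.011401006301329257], [0.48297201020632424, 0.6452109087473941, -0.5919805069346662], [-0.3433878854321244, -0.4823439267511942, -0.8058716377095628]] [0.4731364606957655, -0.2202405271310236, 1.4634028745022847]
ring_cutter [(0.71, [261, 160]), (0.7, [356, 268]), (0.56, [286, 186])]
stamp [(0.8, [347, 288]), (0.77, [407, 319])]
dish [(0.61, [308, 228])]
drawer_left [(0.66, [359, 271])]
drawer_middle [(0.79, [330, 225]), (0.73, [214, 203]), (0.38, [344, 288])]
drawer_right [(0.89, [309, 184])]
chest [(0.84, [282, 257])]
top [[481.0985870908357, 0.0, 321.9900886918327], [0.0, 481.0985870908357, 234.82784926652647], [0.0, 0.0, 1.0]] [[0.024529385056917725, -0.9996473732628716, 0.010170466919967822], [-0.9886028281684207, -0.02576744644983496, -0.1483256108730211], [0.1485353742585565, -0.0064162163379666735, -0.9888862799947093]] [-0.03151667416213961, 0.5674186859106858, 1.1434842345973868]
ring_cutter [(0.61, [454, 242]), (0.43, [397, 228])]
stamp [(0.93, [217, 244]), (0.56, [268, 209]), (0.33, [227, 319])]
dish [(0.92, [336, 225]), (0.69, [287, 135])]
drawer_left [(0.64, [275, 222]), (0.48, [135, 270])]
drawer_middle [(0.68, [324, 238])]
drawer_right [(0.83, [383, 251])]
chest [(0.77, [338, 186]), (0.43, [229, 321])]
```

View pics/scene0.png

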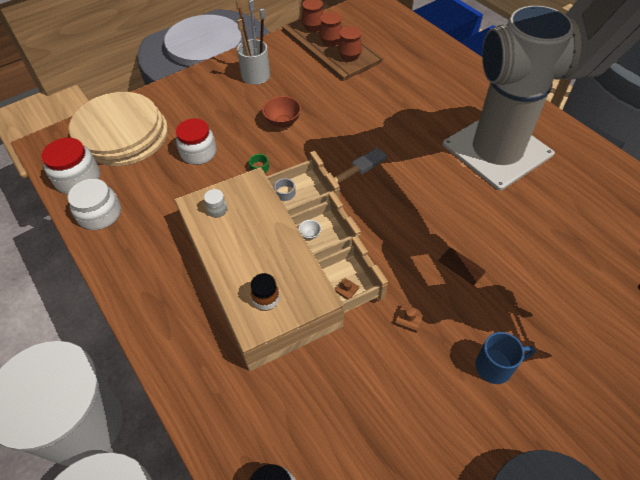

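View pics/top0.png

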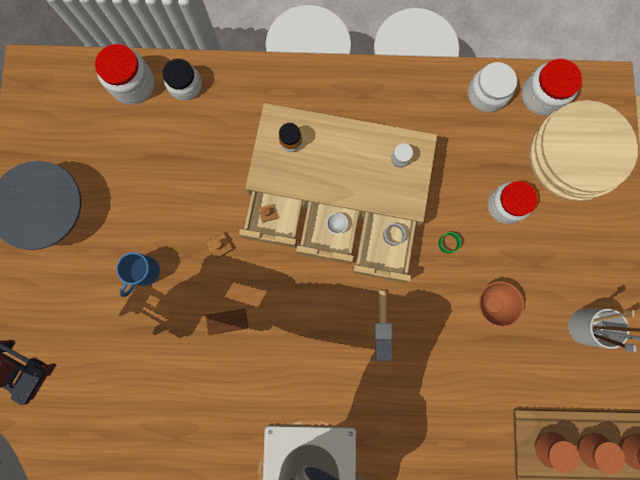

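The top view shows three ring-like candidates. The steel ring is in the right drawer (395,234), the green ring is on the bench (450,242), and the white dish is in the middle drawer (337,223). There is a stamp in the left drawer (267,212) and another on the bench (220,243). I choose the steel ring in the right drawer, and will check that in a close crop.

```bash
python3 - <<'E'
import cv2
t=cv2.imread('pics/top0.png')[95:290,230:430]
cv2.imwrite('pics/crop_t.png',cv2.resize(t,None,fx=3,fy=3,interpolation=cv2.INTER_CUBIC))
t=cv2.imread('pics/scene0.png')[140:330,240:400]
cv2.imwrite('pics/crop_s.png',cv2.resize(t,None,fx=3,fy=3,interpolation=cv2.INTER_CUBIC))
E
```

```text
(no output)
```

View pics/crop_t.png

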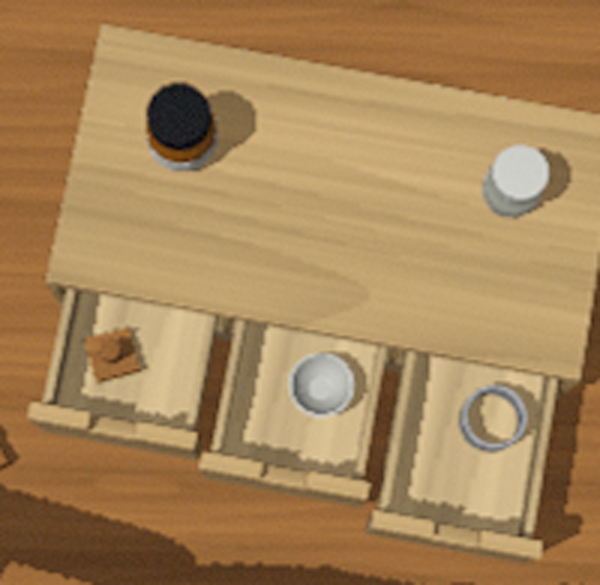

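View pics/crop_s.png

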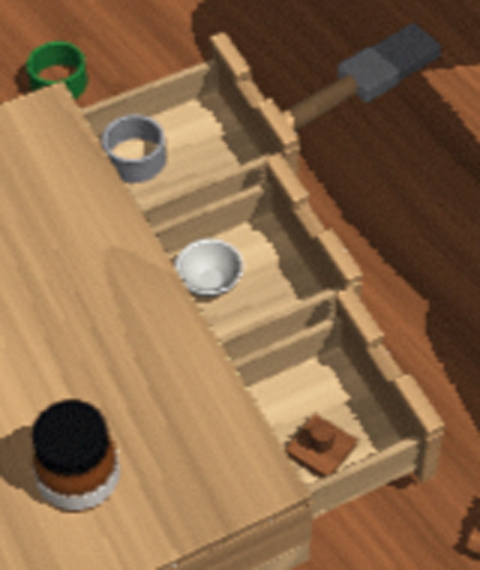

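The crop confirms it: the bare grey steel ring is in the right drawer, the dish in the middle and the small stamp in the left. So the left and middle drawers get shut. Next I work out the geometry.

```bash
cat > h.py <<'E'
import numpy as np,pickle,cv2
def ray(p,u,v,z):
    R,t,K=[np.array(p[k]) for k in('R','t','camera_matrix')]
    C=-R.T@t; d=R.T@np.linalg.solve(K,[u,v,1]); return (C+d*(z-C[2])/d[2])
def proj(p,X):
    R,t,K=[np.array(p[k]) for k in('R','t','camera_matrix')]
    c=K@(R@np.array(X)+t); return c[:2]/c[2]
E
python3 - <<'E'
from h import *
from scipy.optimize import least_squares
p=pickle.load(open('top.pkl','rb'));s=pickle.load(open('scene.pkl','rb'))
print('cam',-np.array(p['R']).T@p['t'])
cr=lambda u,v:(230+u/3,95+v/3)
cs=lambda u,v:(240+u/3,140+v/3)
pts=[(p,cr(103,25),(.11,.215,.1),None),(p,cr(50,283),(-.11,.215,.1),None),(p,cr(578,382),(-.11,-.215,.1),None),
(p,cr(30,412),(-.124,.207,.096),0),(p,cr(196,444),(-.124,.073,.096),0),
(p,cr(201,466),(-.124,.067,.096),1),(p,cr(367,494),(-.124,-.067,.096),1),
(p,cr(369,524),(-.124,-.073,.096),2),(p,cr(541,553),(-.124,-.207,.096),2),
(s,cs(443,430),(-.124,.207,.096),0),(s,cs(360,275),(-.124,.067,.096),1),(s,cs(299,145),(-.124,-.073,.096),2),(s,cs(68,84),(-.11,-.215,.1),None),(s,cs(307,505),(-.11,.215,.1),None)]
def W(q,X,i):
    x,y,z=X
    if i is not None:x-=q[3+i]
    c,sn=np.cos(q[2]),np.sin(q[2]);return [q[0]+c*x-sn*y,q[1]+sn*x+c*y,z]
f=lambda q:np.concatenate([proj(k,W(q,X,i))-uv for k,uv,X,i in pts])
r=least_squares(f,[.7,0,0,.1,.1,.1],loss='soft_l1')
print(r.x,np.degrees(r.x[2]));print(r.fun.reshape(-1,2).round(1).tolist())
q=r.x;np.save('q.npy',q)
for i,y in enumerate((.14,0,-.14)):print(i,np.round(W(q,(-.124,y,.096),i),3),'shut',np.round(W([*q[:3],0,0,0],(-.124,y,.096),i),3))
for n,uv in dict(brush1=(383,290),brush2=(383,360),rib=(228,321),bstamp=(218,245),mug=(138,270)).items():print(n,ray(p,*uv,0.01).round(3))
E
```

```text
cam [ 0.39187694 -0.00954779  1.21525913]
[ 0.73913508 -0.06076837 -0.16669888  0.09149477  0.10520968  0.12538553] -9.55114216074526
[[-0.4, -1.2], [-2.0, -1.0], [0.5, 0.2], [-1.3, -0.1], [-0.8, 0.1], [-1.1, -1.1], [-0.1, 0.5], [0.2, -0.5], [-0.5, 0.8], [-1.0, -1.5], [-0.1, -0.4], [-0.8, -2.4], [-0.9, -2.3], [1.5, -3.8]]
0 [0.55  0.113 0.096] shut [0.64  0.098 0.096]
1 [ 0.513 -0.023  0.096] shut [ 0.617 -0.04   0.096]
2 [ 0.47  -0.157  0.096] shut [ 0.594 -0.178  0.096]
brush1 [ 0.438 -0.173  0.01 ]
brush2 [ 0.268 -0.174  0.01 ]
rib [0.352 0.209 0.01 ]
bstamp [0.54  0.244 0.01 ]
mug [0.472 0.44  0.01 ]
```

```bash
cat >> h.py <<'E'
def plan(target):
    from workcell import arm
    s=arm.read_state();R=np.array(s['orientation']);q=np.load('q.npy')
    a=q[2];ex=np.array([-np.cos(a),-np.sin(a),0]);Rt=np.c_[ex,np.cross([0,0,-1],ex),[0,0,-1]]
    rv=cv2.Rodrigues(R.T@Rt)[0].ravel()
    print('t',s['time'],'pos',s['position'].round(4) if hasattr(s['position'],'round') else s['position'],'F',np.round(s['wrist_force'],1),'gap',s['finger_gap'])
    print('shift',np.round(R.T@(np.array(target)-s['position']),4),'turn',np.degrees(rv).round(2))
def cw(x,y,z):
    q=np.load('q.npy');c,s=np.cos(q[2]),np.sin(q[2]);return [q[0]+c*x-s*y,q[1]+s*x+c*y,z]
E
python3 -c "
from h import *
plan(cw(-.124-.0915-.06,.14,.2))"
```

```text
t 0.8 pos [0.279  0.5593 0.2227] F [0.4 0.4 0.5] gap 1.0025201817792806
shift [-0.3842 -0.2959  0.0227] turn [  0.    -0.   -16.96]
```

```bash
python3 -m crank '[[-0.035,-0.027,0,0,0,-4,1],[-0.07,-0.054,0,0,0,-8,1],[-0.105,-0.081,0,0,0,-12,1],[-0.14,-0.108,0,0,0,-17,1],[-0.175,-0.135,0,0,0,-17,1]]'; python3 -c "
from h import *
plan(cw(-.124-.0915-.06,.14,.2))"
```

```text
time: 1.3
position: [0.3758, 0.3588, 0.2228]
orientation: [[-0.987, 0.163, 0.0], [0.163, 0.987, 0.0], [-0.0, 0.0, -1.0]]
wrist_force: [-0.3, 0.5, 0.2]
finger_gap: 0.586
t 1.3 pos [0.3758 0.3588 0.2228] F [-0.3  0.5  0.2] gap 0.5856772898395052
shift [-0.1516 -0.214   0.0228] turn [0.02 0.02 0.2 ]
```

```bash
python3 -m crank '[[-0.026,-0.04,0,0,0,0,1],[-0.052,-0.08,0,0,0,0,1],[-0.078,-0.12,0,0,0,0,1],[-0.105,-0.16,0,0,0,0,1],[-0.13,-0.19,0,0,0,0,1]]'; python3 -m crank '[[0,0,0,0,0,0,1]]'; python3 -c "
from h import *
plan(cw(-.124-.0915-.04,.14,.06))"
```

```text
time: 1.8
position: [0.4725, 0.1491, 0.223]
orientation: [[-0.986, 0.166, 0.0], [0.166, 0.986, -0.0], [-0.0, -0.0, -1.0]]
wrist_force: [-0.3, 0.4, 0.3]
finger_gap: 0.126
time: 1.9
position: [0.4741, 0.1481, 0.223]
orientation: [[-0.985, 0.17, 0.002], [0.17, 0.985, -0.0], [-0.002, -0.0, -1.0]]
wrist_force: [-0.2, 0.5, -0.5]
finger_gap: 0.044
t 1.9 pos [0.4741 0.1481 0.223 ] F [-0.2  0.5 -0.5] gap 0.04352638787958556
shift [-0.0403 -0.0218  0.1631] turn [-0.01  0.09 -0.23]
```

```bash
python3 -m crank '[[0,-0.022,0.04,0,0,0,1],[-0.01,-0.022,0.08,0,0,0,1],[-0.02,-0.022,0.12,0,0,0,1],[-0.03,-0.022,0.163,0,0,0,1],[-0.03,-0.022,0.163,0,0,0,1]]'; python3 - <<'E'
from h import *
plan(cw(-.124-.0915-.01,.14,.06))
from workcell import viewer
for n in("scene","top"):
    p=viewer.snapshot(n);cv2.imwrite(f"pics/{n}1.png",p['img'][:,:,::-1])
E
```

```text
time: 2.4
position: [0.4948, 0.1244, 0.0544]
orientation: [[-0.986, 0.165, -0.01], [0.165, 0.986, -0.002], [0.009, -0.004, -1.0]]
wrist_force: [-1.0, 0.8, -0.5]
finger_gap: 0.005
t 2.4 pos [0.4948 0.1244 0.0544] F [-1.   0.8 -0.5] gap 0.005443067291655133
shift [-0.0461 -0.0021 -0.006 ] turn [-0.21 -0.54  0.03]
```

View pics/scene1.png

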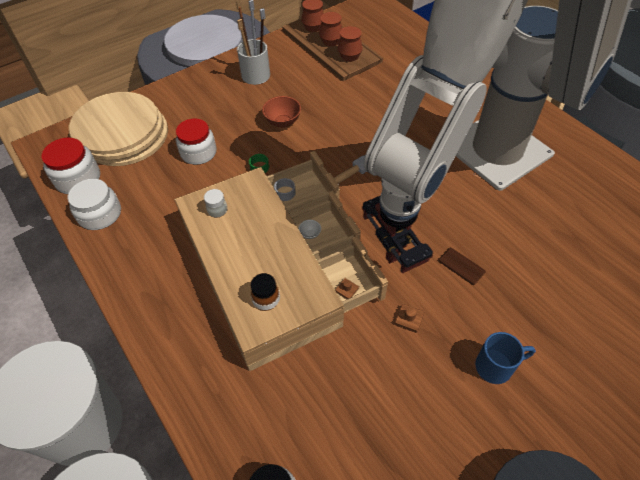

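View pics/top1.png

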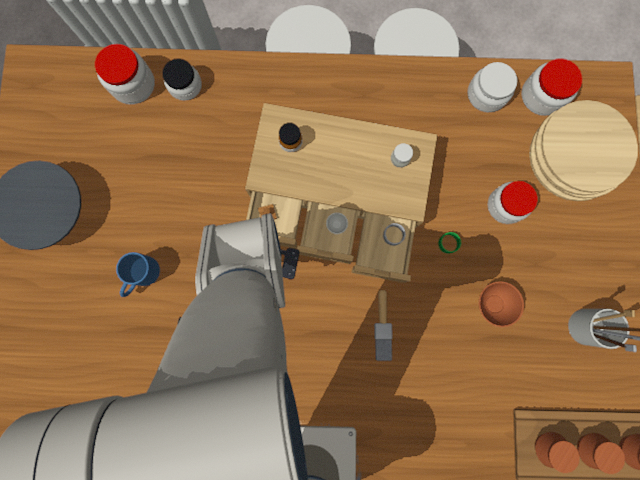

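The scene view shows the closed fingers in front of the left drawer, near (405,250), and nothing disturbed. I start pushing.

```bash
python3 -m crank '[[-0.01,0,0,0,0,0,1],[-0.02,-0.002,0,0,0,0,1],[-0.028,-0.002,0,0,0,0,1],[-0.034,-0.002,0,0,0,0,1],[-0.040,-0.002,0,0,0,0,1]]'; python3 -m crank '[[-0.008,0,0,0,0,0,1],[-0.016,0,0,0,0,0,1],[-0.024,0,0,0,0,0,1],[-0.032,0,0,0,0,0,1],[-0.040,0,0,0,0,0,1]]';  python3 -c "
from h import *
plan(cw(-.124-.01,.14,.06))"
```

```text
time: 3.0
position: [0.5376, 0.1161, 0.0604]
orientation: [[-0.986, 0.166, -0.0], [0.166, 0.986, 0.0], [0.0, 0.0, -1.0]]
wrist_force: [-4.0, 0.6, 2.5]
finger_gap: 0.011
time: 3.5
position: [0.5772, 0.1095, 0.0596]
orientation: [[-0.986, 0.165, -0.0], [0.165, 0.986, -0.0], [0.0, -0.0, -1.0]]
wrist_force: [-3.0, 0.1, 2.9]
finger_gap: 0.006
t 3.5 pos [0.5772 0.1095 0.0596] F [-3.   0.1  2.9] gap 0.005562962285581304
shift [-0.0539 -0.001  -0.0005] turn [-0.   -0.02  0.03]
```

```bash
python3 -m crank '[[-0.008,0,0,0,0,0,1],[-0.016,0,0,0,0,0,1],[-0.024,0,0,0,0,0,1],[-0.032,0,0,0,0,0,1],[-0.040,0,0,0,0,0,1]]'; python3 -m crank '[[-0.004,0,0,0,0,0,1],[-0.007,0,0,0,0,0,1],[-0.009,0,0,0,0,0,1],[-0.010,0,0,0,0,0,1],[-0.011,0,0,0,0,0,1]]';  python3 -c "
from h import *
plan(cw(-.124-.01,.14,.06))"
```

```text
time: 4.0
position: [0.6167, 0.103, 0.0596]
orientation: [[-0.986, 0.165, -0.0], [0.165, 0.986, 0.0], [0.0, 0.0, -1.0]]
wrist_force: [-3.2, 3.3, 1.3]
finger_gap: 0.005
time: 4.5
position: [0.6268, 0.1012, 0.0596]
orientation: [[-0.986, 0.165, -0.0], [0.165, 0.986, 0.0], [0.0, -0.0, -1.0]]
wrist_force: [-2.5, 2.9, 0.0]
finger_gap: 0.005
t 4.5 pos [0.6268 0.1012 0.0596] F [-2.5  2.9  0. ] gap 0.0047418066383592234
shift [-0.0037 -0.0011 -0.0004] turn [-0.   -0.02  0.04]
```

```bash
python3 -m crank '[[-0.001,0,0,0,0,0,1],[-0.002,0,0,0,0,0,1],[-0.003,0,0,0,0,0,1],[-0.004,0,0,0,0,0,1],[-0.004,0,0,0,0,0,1]]'
```

```text
time: 5.0
position: [0.6289, 0.1008, 0.0596]
orientation: [[-0.986, 0.165, -0.004], [0.165, 0.986, 0.0], [0.004, -0.001, -1.0]]
wrist_force: [-9.1, 4.8, 5.9]
finger_gap: 0.006
```

```bash
python3 -m crank '[[-0.001,0,0,0,0,0,1],[-0.002,0,0,0,0,0,1],[-0.003,0,0,0,0,0,1],[-0.003,0,0,0,0,0,1]]'
```

```text
time: 5.4
position: [0.6288, 0.1008, 0.0596]
orientation: [[-0.986, 0.165, -0.01], [0.165, 0.986, 0.0], [0.01, -0.001, -1.0]]
wrist_force: [-20.5, 7.5, 15.8]
finger_gap: 0.001
```

The TCP has stopped while the force rises to 20 N, so the left drawer is at its end stop. I retreat and go across to the middle drawer.

```bash
python3 -m crank '[[0.01,0,0,0,0,0,1],[0.04,0,0,0,0,0,1],[0.08,0,0,0,0,0,1],[0.12,0,0,0,0,0,1],[0.155,0,0,0,0,0,1]]'; python3 -m crank '[[0,0,0,0,0,0,1]]';python3 -c "
from h import *
plan(cw(-.124-.1052-.05,0,.06))"
```

```text
time: 5.9
position: [0.4801, 0.1254, 0.06]
orientation: [[-0.986, 0.165, 0.002], [0.165, 0.986, -0.0], [-0.002, 0.0, -1.0]]
wrist_force: [-1.0, -0.9, 0.2]
finger_gap: 0.009
time: 6.0
position: [0.4767, 0.1252, 0.0595]
orientation: [[-0.986, 0.164, -0.003], [0.164, 0.986, -0.001], [0.003, -0.002, -1.0]]
wrist_force: [0.1, -1.1, 0.0]
finger_gap: 0.001
t 6.0 pos [0.4767 0.1252 0.0595] F [ 0.1 -1.1  0. ] gap 0.0007338867786249556
shift [-0.0102 -0.1399 -0.0003] turn [-0.1  -0.17  0.11]
```

```bash
python3 -m crank '[[0,-0.03,0,0,0,0,1],[0,-0.065,0,0,0,0,1],[0,-0.1,0,0,0,0,1],[0,-0.125,0,0,0,0,1],[0,-0.14,0,0,0,0,1]]'; python3 -m crank '[[0,0,0,0,0,0,1]]';python3 - <<'E'
from h import *
plan(cw(-.124-.1052-.01,0,.06))
from workcell import viewer
for n in("scene","top"):
    p=viewer.snapshot(n);cv2.imwrite(f"pics/{n}2.png",p['img'][:,:,::-1])
E
```

```text
time: 6.5
position: [0.4594, -0.0148, 0.0601]
orientation: [[-0.986, 0.167, 0.003], [0.167, 0.986, -0.001], [-0.003, -0.0, -1.0]]
wrist_force: [-0.7, 1.2, 0.3]
finger_gap: 0.005
time: 6.6
position: [0.4593, -0.0145, 0.0601]
orientation: [[-0.986, 0.168, 0.003], [0.168, 0.986, -0.001], [-0.003, -0.0, -1.0]]
wrist_force: [-0.0, 0.1, -1.0]
finger_gap: 0.006
t 6.6 pos [ 0.4593 -0.0145  0.0601] F [-0.   0.1 -1. ] gap 0.006011239804528307
shift [-0.0444  0.0009  0.0002] turn [-0.01  0.15 -0.12]
```

View pics/scene2.png

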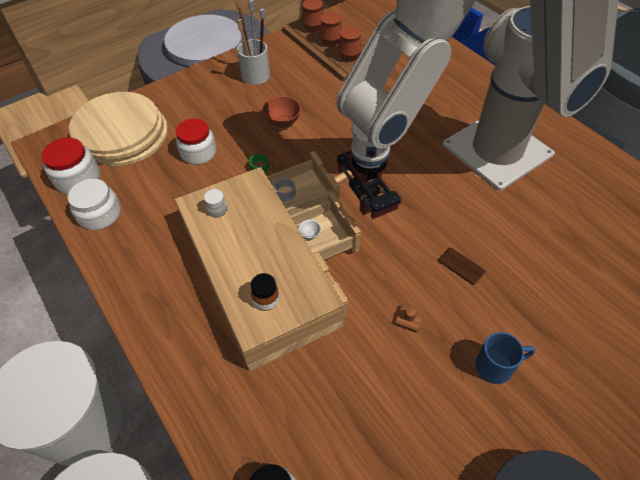

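The left drawer looks shut (front near (335,300)), and the fingers stand in front of the middle drawer at about (365,205). The ring (285,188) and dish (309,229) have not moved. Now I push the middle drawer.

```bash
python3 -m crank '[[-0.01,0,0,0,0,0,1],[-0.02,0,0,0,0,0,1],[-0.028,0,0,0,0,0,1],[-0.034,0,0,0,0,0,1],[-0.040,0,0,0,0,0,1]]'; python3 -m crank '[[-0.008,0,0,0,0,0,1],[-0.016,0,0,0,0,0,1],[-0.024,0,0,0,0,0,1],[-0.032,0,0,0,0,0,1],[-0.040,0,0,0,0,0,1]]'; python3 -m crank '[[-0.008,0,0,0,0,0,1],[-0.016,0,0,0,0,0,1],[-0.024,0,0,0,0,0,1],[-0.032,0,0,0,0,0,1],[-0.040,0,0,0,0,0,1]]'; python3 -c "
from h import *
plan(cw(-.124-.01,0,.06))"
```

```text
time: 7.2
position: [0.498, -0.0189, 0.0596]
orientation: [[-0.986, 0.165, 0.0], [0.165, 0.986, -0.0], [-0.0, -0.0, -1.0]]
wrist_force: [-0.3, -0.1, -0.1]
finger_gap: 0.004
time: 7.7
position: [0.537, -0.0257, 0.0594]
orientation: [[-0.986, 0.165, -0.001], [0.165, 0.986, 0.0], [0.001, 0.0, -1.0]]
wrist_force: [-3.2, 3.6, -1.0]
finger_gap: 0.008
time: 8.2
position: [0.5767, -0.0324, 0.0596]
orientation: [[-0.986, 0.165, -0.0], [0.165, 0.986, 0.0], [0.0, -0.0, -1.0]]
wrist_force: [-3.0, 2.5, -1.9]
finger_gap: 0.007
t 8.2 pos [ 0.5767 -0.0324  0.0596] F [-3.   2.5 -1.9] gap 0.006684613634303965
shift [-0.0309 -0.001  -0.0004] turn [-0.   -0.02  0.03]
```

```bash
python3 -m crank '[[-0.007,0,0,0,0,0,1],[-0.014,0,0,0,0,0,1],[-0.019,0,0,0,0,0,1],[-0.023,0,0,0,0,0,1],[-0.026,0,0,0,0,0,1]]'; python3 -m crank '[[-0.001,0,0,0,0,0,1],[-0.002,0,0,0,0,0,1],[-0.003,0,0,0,0,0,1],[-0.004,0,0,0,0,0,1],[-0.005,0,0,0,0,0,1]]'
```

```text
time: 8.7
position: [0.6022, -0.0367, 0.0597]
orientation: [[-0.986, 0.165, 0.0], [0.165, 0.986, -0.0], [-0.0, -0.0, -1.0]]
wrist_force: [-3.8, 1.9, -1.0]
finger_gap: 0.005
time: 9.2
position: [0.6065, -0.0374, 0.0597]
orientation: [[-0.986, 0.165, -0.001], [0.165, 0.986, 0.0], [0.001, -0.0, -1.0]]
wrist_force: [-6.3, 2.2, 4.7]
finger_gap: 0.008
```

```bash
python3 -m crank '[[-0.001,0,0,0,0,0,1],[-0.002,0,0,0,0,0,1],[-0.003,0,0,0,0,0,1],[-0.003,0,0,0,0,0,1]]'
```

```text
time: 9.6
position: [0.6065, -0.0374, 0.0598]
orientation: [[-0.986, 0.165, -0.007], [0.165, 0.986, 0.001], [0.007, -0.0, -1.0]]
wrist_force: [-13.5, 2.5, 11.1]
finger_gap: 0.005
```

The middle drawer is at its stop too. I retreat straight back, then up.

```bash
python3 -m crank '[[0.01,0,0,0,0,0,1],[0.04,0,0,0,0,0,1],[0.08,0,0,0,0,0,1],[0.11,0,0,0,0,0,1],[0.14,0,0,0,0,0,1]]'; python3 -m crank '[[0,0,-0.04,0,0,0,1],[0,0.02,-0.08,0,0,0,1],[0,0.06,-0.12,0,0,0,1],[0,0.1,-0.15,0,0,0,1],[0,0.14,-0.15,0,0,0,1]]';python3 -m crank '[[0.03,0.04,0,0,0,0,1],[0.05,0.08,0,0,0,0,1],[0.05,0.12,0,0,0,0,1],[0.05,0.16,0,0,0,0,1],[0.05,0.2,0,0,0,0,1]]';python3 - <<'E'
from h import *
from workcell import viewer
q=np.load('q.npy')
for n in("scene","top"):
    p=viewer.snapshot(n);im=p['img'][:,:,::-1].copy();cv2.imwrite(f"pics/{n}3.png",im)
    x,y=(240,140) if n=='scene' else (230,95)
    im=cv2.resize(im[y:y+195,x:x+200],None,fx=3,fy=3,interpolation=cv2.INTER_CUBIC)
    for cy,o in((.14,0),(0,0),(-.14,q[5])):
        for d in(-.067,.067):
            a=proj(p,cw(-.124-o,cy+d,.096));cv2.circle(im,tuple(int(v) for v in (a-[x,y])*3),3,(0,0,255),1)
    cv2.imwrite(f"pics/c{n}3.png",im)
E
```

```text
time: 10.1
position: [0.4716, -0.0148, 0.0602]
orientation: [[-0.986, 0.165, 0.003], [0.165, 0.986, -0.0], [-0.003, 0.0, -1.0]]
wrist_force: [-0.2, -0.2, 0.6]
finger_gap: 0.005
time: 10.6
position: [0.4983, 0.1248, 0.2146]
orientation: [[-0.986, 0.167, 0.011], [0.167, 0.986, 0.002], [-0.01, 0.004, -1.0]]
wrist_force: [0.7, -0.0, -0.3]
finger_gap: 0.004
time: 11.1
position: [0.4794, 0.3311, 0.2105]
orientation: [[-0.986, 0.165, 0.003], [0.165, 0.986, 0.002], [-0.003, 0.002, -1.0]]
wrist_force: [0.9, -0.0, 0.5]
finger_gap: -0.001
```

View pics/cscene3.png

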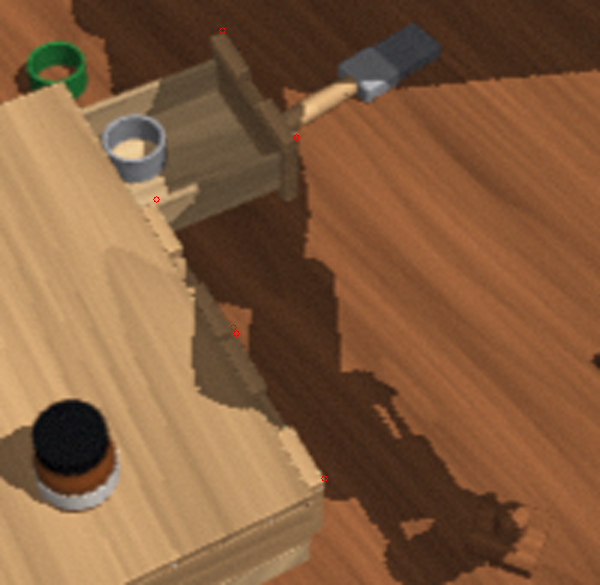

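View pics/ctop3.png

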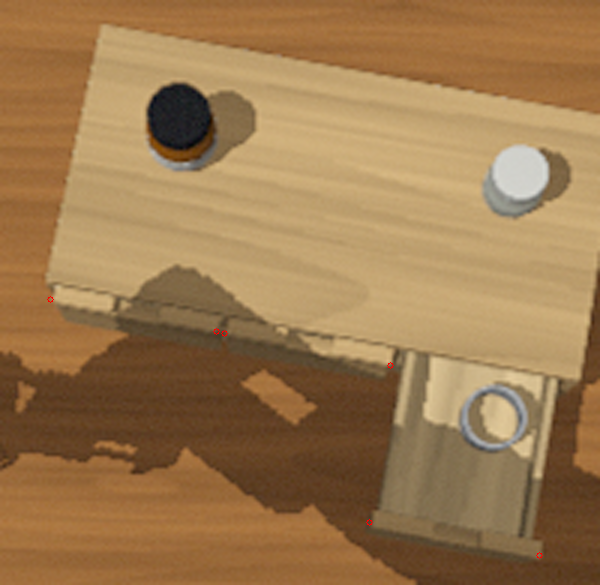

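View pics/scene3.png

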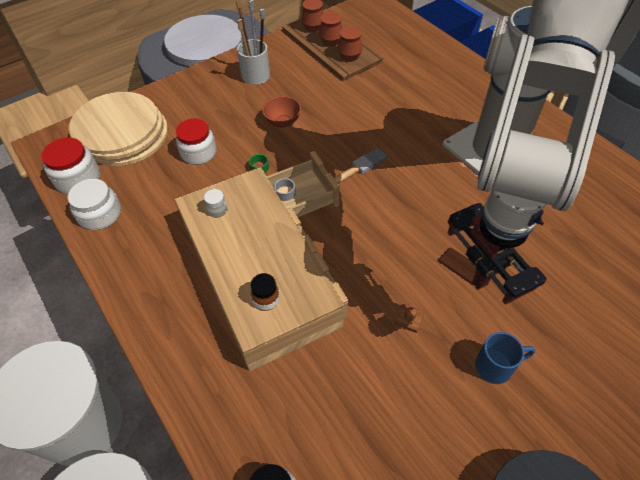

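Both shut fronts line up with each other at the predicted edges, near (50–390, 300–365) in the top crop. The ring's drawer front is still at (370–540, 520–555), and nothing else has moved. I hand in.

```bash
python3 -m crank '[[0,0,0,0,0,0,1],[0,0,0,0,0,0,1],[0,0,0,0,0,0,1],[0,0,0,0,0,0,1]]'; python3 -c "
from workcell import arm
print(arm.finish_job())"
```

```text
time: 11.6
position: [0.4787, 0.3278, 0.2099]
orientation: [[-0.986, 0.167, 0.0], [0.167, 0.986, 0.0], [-0.0, 0.0, -1.0]]
wrist_force: [0.2, -0.0, 0.8]
finger_gap: 0.007
the job is handed in; nothing more can be done
None
```

I pushed the left drawer (small stamp) and the middle drawer (dish) shut with the closed fingertips. The right drawer, which holds the steel ring cutter, stays open as it was. The job was handed in at about 11.6 s of the 48 s allowed, and it reported no verdict.

- **Shut drawers:** I pushed at about 0.08 m/s and slowed to about 0.01 m/s at the end. Each drawer stopped firmly: the fingertips held still to within about 0.1 mm while the wrist force along the push (world x) rose to about 20 N on the left and 14 N on the middle. The two stopping points match the chest geometry to within about 1 mm. In the last pictures both fronts lie flush at the fitted shut position.
- **Everything else:** The ring cutter's drawer front lies on its starting edges in the top view. The ring, green look-alike, jars, brush, mug and bowl look unmoved. At the end the arm partly covered the rib in the scene view and its shadow lay over the bench stamp, so I could check those two less closely.
- **Not checked:** The stamp and dish are out of sight inside the shut drawers. No check I made failed. The only mismatch was up to about 4 px in my first chest fit, in the scene camera.

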